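# Load a reel on the bench winder

## Task

Get the bench winder ready for its plywood reel: first slide the reel-full stop outward along its track until its pointer stands at the long line on the deck. Then take the reel by its hexagon head, lower it upright over the spindle, turn it until its teeth mesh with the splines, push it fully home against the sprung plate, and finish still holding it pressed down there so that I can tighten its lock screw; leave the thread spools and the pin tin where they are.

Things in the scene. Friction and masses are not known exactly. Their poses are not given: they have to be found in the camera images.
- winder: Grey bench winder fixed to the table, 124 x 226 mm (x, y), deck 50 mm above the table; origin under its middle, z up. Spindle at y = -70 mm (x = 0); the reel-full stop's slot runs along y (x = 0) on the other half; discs and eyelet, 30 mm high, at y = 86 mm. Between winder and reel nothing is over 150 mm high; a taller white handbag stands at the robot's right, where the arm starts: rise first.
- spindle_top (a point): Axis point at the tip of the steel spindle, 62 mm above the deck; turns with it. Smooth guide pin, 17.6 mm diameter, coned tip. From the deck to 28 mm above it, six splines as well: 25.6 mm across, each 4.4 mm wide, square upper ends, one along this point's x axis, the rest every 60 degrees. The spindle starts at any angle; gears keep it from turning under less than 0.15 Nm.
- spring_plate (a joint): Round plate, 52 mm diameter, at the spindle's foot, pushed down on its spring: 0 = up (face 10 mm above the deck), 0.007 m = fully down (3 mm above the deck). It starts to give at about 3 N, takes about 8 N at the bottom and springs back when let go.
- fill_stop (a joint): Reel-full stop along its slot, m, 0 to 0.055, growing along the winder's +y, away from the spindle. At 0.036 its pointer is at the long line and its roller about 5 mm clear of the reel's rim; below that the roller and arm (13 to 23 mm above the deck) are in the reel's way. Starts between 0 and 0.014, moves with about 2 N, stays where it is left.
- stop_grip (a point): Centre of the top of the stop's upright black grip block: 20 mm wide across the slot (x), 16 mm along it (y), top 44 mm above the deck; free on both x sides down to the 34 x 30 mm shoe, 10 mm high. The arm leaves it toward the spindle 15 to 20 mm above the deck. Axes of the winder.
- long_line (a point): Point on the slot's centre line, on the deck, level with the scale's long line (which lies beside the slot on the -x side). The stop's pointer, on its shoe's -x side, stands 2 mm nearer the spindle than the middle of the grip block. Axes of the winder.
- reel: Empty reel, 72 mm high, 60 to 130 g, upright on the table at any yaw; origin at the centre of its underside, z up. Two plywood flanges, 96 mm diameter, 4 mm thick; the upper one's top is 46 mm up. Not meshed it rides on the spline ends, underside 27 mm above the deck; meshed it drops onto the plate, 10 mm above the deck; pushed home it is 3 mm above the deck.
- reel_bore (a point): Centre of the bore's lower mouth, at the reel's underside; axes of the reel. Bore 30 mm (24 mm in the head), open right through. 1 to 13 mm above the underside six inward teeth, 4.4 mm wide, leave 20.8 mm between facing tips; one lies along the x axis, the rest every 60 degrees. Meshed, each lies midway between two splines (30 degrees off), with about 7 degrees of play.
- hex_head (a point): Centre of the top of the reel's black hexagon head, 72 mm above the underside: 34 mm across flats, from 46 to 72 mm up. A flat faces the reel's +x (small brass lock screw in it), the others every 60 degrees, so each flat is in line with a tooth. Axes of the reel.
- spool_tall: Spool of white thread, 35 mm diameter, 58 mm high, upright; a bystander. Origin under its middle.
- spool_small: Spool of pink thread, 33 mm diameter, 40 mm high, upright; a bystander. Origin under its middle.
- tin: Flat round pin tin, 70 mm diameter, 23 mm high; a bystander. Origin under its middle.

How it is judged:
By the outcome, as a careful person would: the job done as asked, in the order asked, and still so for the second after the job is handed in, while the arm keeps its last pose, push and grip.
It also fails if it takes over 61 s, if anything falls off the work surface, if the arm or the gripper's body presses on something with over 40 N, if the wrist force passes 120 N, or if a joint passes its speed limit or range.

## Robot

A 7-joint arm with a two-finger parallel gripper is mounted at the origin on a cart in front of the work surface, level with it; the furniture and walls round the work are solid. World frame = base frame: x ahead of the robot, y to its left, z up, the work surface at z = 0. Lengths are in m, angles in rad, forces in N, time in s.
With the tool pointing down it reaches from about 0.425 to 1.025 m from the base axis. Payload 9.4 kg.
Tool frame: the origin (TCP) lies between the finger pads; the fingertips stand 11 mm ahead of it and the grasp point (between the pads) lies 8 mm behind it; x points along the fingers, y is the direction in which the jaws open and shut, and the axes are right-handed (so a half turn about x gives the same grasp; the last joint's range is limited). The gripper opens to 85 mm and grips with 20 to 120 N. Pads are 22 mm wide; open, the fingers measure 114 mm over their backs; the gripper's body (76 mm by 85 mm) begins 54 mm behind the grasp point. The pads swing forward as they close: fully open they stand 13 mm farther back than shut.
Start: joints at [1.095, 0.599, -0.003, 1.599, 0.002, 0.943, -0.08], TCP at [0.282, -0.668, 0.242] pointing down, gripper open.
Joint ranges: [-2.57, 2.57], [-0.35, 1.97], [-1.29, 1.29], [0.11, 2.56], [-1.05, 4.19], [0.11, 1.86], [-2.63, 2.63]. Speed limits (rad/s): [2.22, 2.22, 3.01, 3.01, 3.14, 3.14, 3.14].

## Interface

Orientations are given as a rotation vector (axis times angle).
In Python, from cell import r gives the robot as it stands.
- The arm moves only by the tool servo_tool, never from a script. Its argument "rows" is a list of rows, each a list of 3 entries, a list of its own where there are three numbers: the finger opening in mm, from 0 to 85.4, then the shift along the tool's x, y, z in mm, then the turn, a rotation vector about the tool's x, y, z in rad. In form: [[hand, [dx, dy, dz], [wx, wy, wz]], ...]. A call has 1 to 5 rows; each row is the pose to reach, as a shift and turn from the pose commanded when the call began, along the tool's axes at that moment; what a row does not reach only later rows make up. A row lasts 1/12 s, in which the tool goes at most 41.7 mm and 7.16 degrees, less where a joint would pass 70% of its speed; a pose out of reach is approached as far as the arm can. A call with a gripper value outside its range is refused whole. The fingers move at their own pace and stop on an object; the grip force is fixed at half the most. Time passes only in rows, so rows that repeat a pose let the fingers close. It gives the time, the measured TCP pose, the force and the opening at its end, in the units of the state.
- r.state(): the state, without advancing time (a new reading comes with each control period).
- r.read_camera(name): name is "scene" or "top"; returns a dict with "color" (480x640x3 uint8, red, green, blue), "depth" (480x640 float32, m along the optical axis (not along the pixel's ray), 0 where there is no reading), "vfov" (degrees; the focal length in pixels is half the picture's height over the tangent of half this angle, whatever the lens; pixels are square), "cx", "cy" (the principal point, pixels), "rvec" (rotation vector, rad) and "tvec" (3), from world to camera coordinates, as OpenCV has them. Camera axes: x right, y down, z forward; pixel columns grow to the right and rows downward; lengths in m; the calibration is good to about 2 mm. A picture is of the moment at which its call begins.
- r.hand_in(): hands the job in, once; it reports no verdict.
The state is a dict: "time_s": time; "q": joint angles; "dq": joint speeds; "effort": joint torques, N m; "tool_pos": TCP position; "tcp_rot": TCP orientation; "force": force on the tool from outside, world axes, zero at the start; "wrist_torque": the same for the moment, N m; "grip_width": opening from 0.0 (shut) to 1.0 (fully open).
Only numpy, scipy, OpenCV 4.12 (cv2) and the standard library are available. Lean on these libraries where they do the work, as an engineer would, in place of code of your own. Each camera call takes 0.05 s, during which the arm holds its last target. There are 200 camera calls.

## Working session

There is one attempt and no reset: what is moved stays moved. The work goes in short steps, Python scripts to look and compute and a tool call to move; the robot and the scene stay as the last step left them, time stands still between calls to the robot, and variables do not carry over. Pictures are saved under pics/ and viewed, about 8 in all and at most 12, crops included, and the job is handed in when it is done.

Besides the shell and the picture viewer there is one more tool, called by a JSON object that holds its "name" and its "arguments". servo_tool: Moves the arm, as the interface text tells. Its arguments: {"type":"object","properties":{"rows":{"type":"array"}},"required":["rows"]}

```bash
mkdir -p pics; ls
cat > h.py <<'E'
import numpy as np, cv2
from cell import r
from scipy.spatial.transform import Rotation as R
def cam(n):
    c=r.read_camera(n); c['f']=240/np.tan(np.radians(c['vfov'])/2)
    c['R']=R.from_rotvec(np.array(c['rvec']).ravel()).as_matrix(); c['t']=np.array(c['tvec']).ravel(); return c
def ray(c,u,v,z):
    "world point where pixel ray meets plane z"
    d=c['R'].T@np.array([(u-c['cx'])/c['f'],(v-c['cy'])/c['f'],1]); o=-c['R'].T@c['t']
    return o+d*(z-o[2])/d[2]
def proj(c,p):
    q=c['R']@np.array(p)+c['t']; return c['f']*q[:2]/q[2]+[c['cx'],c['cy']]
def cloud(c):
    v,u=np.mgrid[0:480,0:640]; d=c['depth']
    P=np.stack([(u-c['cx'])/c['f']*d,(v-c['cy'])/c['f']*d,d],-1)
    return (P-c['t'])@c['R']
def save(n,im): cv2.imwrite('pics/'+n,im[:,:,::-1])
E
python3 - <<'E'
from h import *
for n in('scene','top'):
    c=cam(n); save(n+'1.png',c['color']); print(n,c['f'],c['cx'],c['cy'],'cam pos',-c['R'].T@c['t'], (c['depth']>0).mean()); print(c['R'].round(3))
    np.savez(n+'1.npz',**c)
s=r.state(); print(s)
E
```

```text
pics
scene 488.2391068354113 317.0966395373293 249.18925153702784 cam pos [-0.10177269  0.45521442  0.58023065] 0.9953190104166667
[[-0.484 -0.875  0.001]
 [-0.437  0.24  -0.867]
 [ 0.758 -0.42  -0.499]]
top 550.9734587465896 319.73191822164495 234.73822949103075 cam pos [0.43235175 0.04214624 1.41580134] 0.996103515625
[[-0.02  -1.     0.016]
 [-0.987  0.017 -0.157]
 [ 0.157 -0.019 -0.987]]
{'time_s': 0.1, 'q': array([ 1.09528399,  0.60009265, -0.00254092,  1.60005922,  0.00180265,
        0.94288172, -0.07980665]), 'dq': array([ 5.01630759e-05, -2.31774161e-03,  5.14189835e-04, -2.75933481e-03,
       -9.71938977e-04,  1.23290543e-03,  8.59228985e-04]), 'effort': array([ 6.00204818e-03, -7.77989674e+01,  1.57093942e+00, -2.58626246e+01,
        1.27939030e-02,  5.50813274e-03, -1.71336728e-05]), 'tool_pos': array([ 0.28136443, -0.66773405,  0.24146566]), 'tcp_rot': array([ 2.00245042,  0.40622551, -2.00330464]), 'force': array([-0.47697912,  0.37560648,  0.45557706]), 'wrist_torque': array([ 0.02336707, -0.01302791, -0.0020175 ]), 'grip_width': 1.001978575596548}
```

View pics/top1.png

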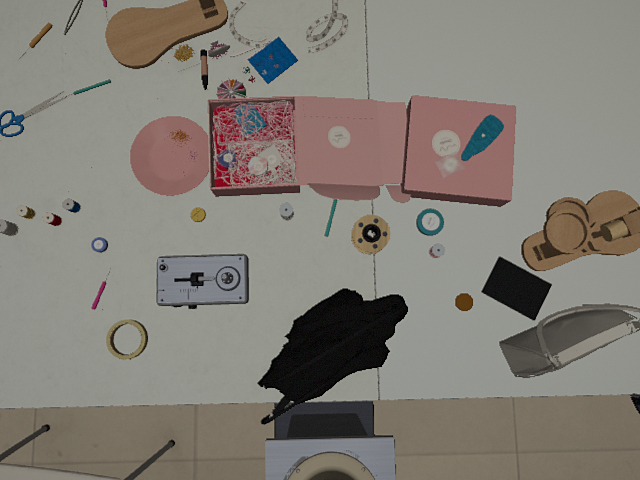

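View pics/scene1.png

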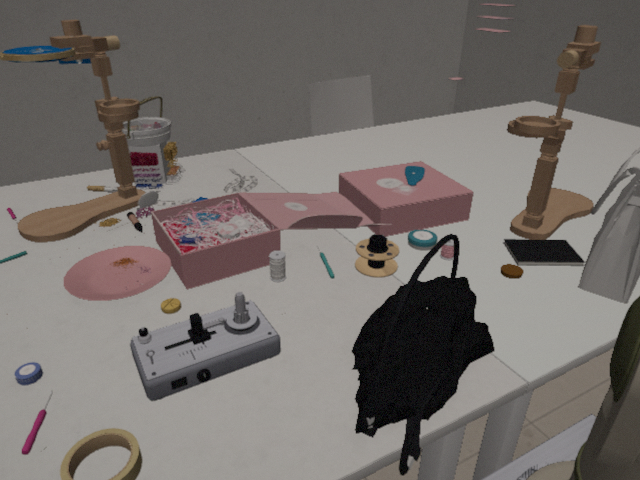

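Run:
```python
from h import *
t=dict(np.load('top1.npz'));s=dict(np.load('scene1.npz'))
def crop(c,x,y,w,h,W,H): return cv2.resize(c['color'][y:y+h,x:x+w],(W,H),interpolation=cv2.INTER_CUBIC)
a=np.hstack([crop(t,150,245,105,70,450,300),crop(t,345,209,50,50,300,300)])
b=np.hstack([crop(s,125,285,160,106,450,300),crop(s,350,228,54,54,300,300)])
save('crop1.png',np.vstack([a,b]))
P=cloud(t)
for n,(x,y,w,h) in dict(wind=(155,252,95,58),reel=(348,212,45,45),bag=(260,285,150,110),mid=(255,200,90,80)).items():
    Q=P[y:y+h,x:x+w]; print(n,'z pct',np.percentile(Q[...,2],[1,25,50,75,95,99.5]).round(4))
# winder deck from depth: pixels at z 0.045..0.055
z=P[...,2]; m=((z>.044)&(z<.056)); m[:, :150]=0; m[:,255:]=0; m[:245]=0;m[315:]=0
Q=P[m][:,:2].astype(np.float32); rc=cv2.minAreaRect(Q); print('deck rect',rc, m.sum())
m=((z>.025)&(z<.056));m[:, :340]=0; m[:,400:]=0; m[:205]=0;m[260:]=0
Q=P[m][:,:2].astype(np.float32); print('reel',cv2.minEnclosingCircle(Q),m.sum(),Q.mean(0))
```

```text
wind z pct [-0.0046  0.044   0.0487  0.0518  0.0675  0.1143]
reel z pct [-7.2000e-03 -2.0000e-04  4.1300e-02  4.6200e-02  6.5300e-02  1.4158e+00]
bag z pct [-0.0069  0.      0.0387  0.0637  0.0872  0.205 ]
mid z pct [-0.0073 -0.0024 -0.0002  0.002   0.0067  0.0627]
deck rect ((0.5429337024688721, 0.3115532696247101), (0.12379606813192368, 0.22389532625675201), 0.9864934086799622) 3490
reel ((0.6531032919883728, -0.1121755838394165), 0.04828602448105812) 960 [ 0.65206826 -0.111957  ]
```

View pics/crop1.png

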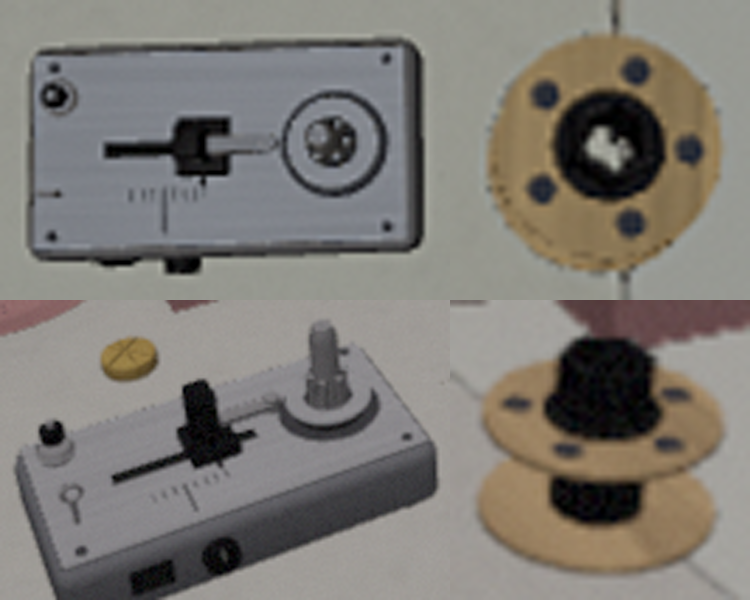

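The views show the winder nearly square to the world (spindle towards −y, at top (226,279)), with the stop's black block at (197,279), its pointer at (197.5,287.5) and the long line at (188.5,294). The reel is at (370,234). I'll now turn these pixels into positions.

```bash
cat >> h.py <<'E'
def tri(obs):
    "least-squares point from [(cam,u,v),...], with residual in m"
    A=np.zeros((3,3));b=np.zeros(3);L=[]
    for c,u,v in obs:
        d=c['R'].T@np.array([(u-c['cx'])/c['f'],(v-c['cy'])/c['f'],1]); d/=np.linalg.norm(d); o=-c['R'].T@c['t']
        M=np.eye(3)-np.outer(d,d); A+=M;b+=M@o;L.append((M,o))
    p=np.linalg.solve(A,b); return p.round(4),[round(float(np.linalg.norm(M@(p-o))),4) for M,o in L]
def go(p,jawyaw=None,st=None):
    "shift (mm, tool axes) and turn to bring TCP to p, tool down, jaws along world yaw (deg, mod 180)"
    s=st or r.state(); T=R.from_rotvec(s['tcp_rot']).as_matrix()
    y=T[:,1]; cur=np.degrees(np.arctan2(y[1],y[0]))
    if jawyaw is None: jawyaw=cur
    d=(jawyaw-cur+90)%180-90; a=np.radians(cur+d); Y=np.array([np.cos(a),np.sin(a),0]); X=np.array([0,0,-1.])
    G=np.stack([X,Y,np.cross(X,Y)],1)
    print('t',round(s['time_s'],2),'tcp',s['tool_pos'].round(4),'jaw',round(cur,2),'q7',s['q'][6].round(2),'F',s['force'].round(1),'Mz',s['wrist_torque'].round(2),'grip mm',round(s['grip_width']*85,1))
    print('shift',(T.T@(np.array(p)-s['tool_pos'])*1000).round(1),'turn',R.from_matrix(T.T@G).as_rotvec().round(4))
E
python3 - <<'E'
from h import *
t=dict(np.load('top1.npz'));s=dict(np.load('scene1.npz'))
T=lambda x,y:(t,150+x/450*105,245+y/300*70); S=lambda x,y:(s,125+x/450*160,285+y/300*106)
Tr=lambda x,y:(t,345+x/6,209+y/6); Sr=lambda x,y:(s,350+x*54/300,228+y*54/300)
print('spindle tip',tri([T(317,133),S(322,23)]))
print('foot plate centre z.06',ray(*T(333,143),.06), ray(*S(328,110),.06))
for n,a in dict(sRT=(388,59),sRB=(388,226),sLT=(54,68),sLB=(52,236)).items(): print(n,ray(*T(*a),.05).round(4))
print('screwsS',ray(*S(81,250),.05),ray(*S(407,137),.05))
print('grip top scene z.094',ray(*S(197,86),.094),'top black',ray(*T(203,145),.06))
print('ptr top',ray(*T(204,181),.053),'line',ray(*T(165,210),.05)); print('ptr sc',ray(*S(222,467-300),.053),'line',ray(*S(190,497-300),.05))
print('reel flange top',ray(*Tr(604,0) if 0 else Tr(154.5,153),.046)) 
print('hextop scene',ray(*Sr(608-450,347-300),.072))
# flange outline by colour
def hsv(c): return cv2.cvtColor(c['color'],cv2.COLOR_RGB2HSV)
for c,box in((t,(345,209,50,50)),):
    x,y,w,h=box; H=hsv(c)[y:y+h,x:x+w]; m=((H[...,0]>8)&(H[...,0]<28)&(H[...,1]>70)).astype(np.uint8)
    k=max(cv2.findContours(m,0,1)[0],key=cv2.contourArea)[:,0]; pts=np.array([ray(c,x+u,y+v,.046)[:2] for u,v in k],np.float32)
    e=cv2.fitEllipse(pts); print('flange fit',e)
    V=H[...,2]; print(V[14:36,14:36])
E
```

```text
spindle tip (array([0.5444, 0.2454, 0.1116]), [0.0005, 0.0005])
foot plate centre z.06 [0.54319769 0.24476973 0.06      ] [0.52887318 0.2512857  0.06      ]
sRT [0.5922 0.2147 0.05  ]
sRB [0.4958 0.2145 0.05  ]
sLT [0.5905 0.4076 0.05  ]
sLB [0.4938 0.4063 0.05  ]
screwsS [0.49382923 0.40667751 0.05      ] [0.49456571 0.21544796 0.05      ]
grip top scene z.094 [0.54426754 0.32252046 0.094     ] top black [0.5434467  0.31894826 0.06      ]
ptr top [0.52334783 0.31950069 0.053     ] line [0.50736771 0.34216647 0.05      ]
ptr sc [0.51827825 0.32081602 0.053     ] line [0.50606117 0.34354396 0.05      ]
reel flange top [ 0.6482277  -0.11221325  0.046     ]
hextop scene [ 0.65439912 -0.11665173  0.072     ]
flange fit ((0.6496015787124634, -0.11089121550321579), (0.09267319738864899, 0.099517323076725), 53.55162811279297)
[[ 72  55  52  61 140 144 139 144 145 148 127 124 122 124 152 148 120 110
  131 140 134 128]
 [ 55  51  54  51 122 142 148 154 117  82  56  49  53  54  76  83 112 141
  145 140 133 129]
 [ 57  52  54  49 115 148 117  85  48  20  20  15  20  24  19  24  49  79
  140 145
[... 1077 characters left out ...]
3  19  39  90  46  26  19  16
    9  13  31 123]
 [ 91  69  92 153 100  30  22  22  12   8   5  11  18  17  15  13  16  22
   21  21  84 130]
 [ 52  50  52 108 139  99  33  23  25  24  15   2   5   6   8  14  22  21
   20  55 121 132]
 [ 52  55  53  66 141 145  94  28  23  21  24  17   9  15  22  22  22  16
   51 124 133 130]
 [ 50  53  52 105 141 146 141 112  50  14  18  20  11  15  19  19  62 130
  138 137 131 128]
 [ 73  53  75 137 143 141 143 141 134 136 116  76  67  65 100 132 136 144
  143 136 128 126]
 [142 138 141 145 141 139 140 140 139 142 140 135 137 141 149 119 124 143
  142 135 128 127]
 [148 149 147 144 140 138 139 139 136 134 139 141 144 134  95  61  62  74
  136 137 128 127]]
```

Run:
```python
from h import *
t=dict(np.load('top1.npz'));s=dict(np.load('scene1.npz'))
g=t['color'].mean(2); P=cloud(t)
print('cols 152-163',g[260:272,152:163].mean(0).round()); print('cols 238-254',g[262:290,238:254].mean(0).round())
print('z cols 238-254',P[262:290,238:254,2].mean(0).round(3)); print('z 152..',P[262:290,152:163,2].mean(0).round(3))
print('rows 250-262',g[250:262,180:185].mean(1).round()); print('rows 298-312',g[298:312,165:172].mean(1).round())
print('line prof',g[292:298,182:196].mean(0).round())
print('ptr rows',g[284:292,190:204].round())
i=g[262:296,212:242].round().astype(int); print(i)
for z in(.05,): print('edge px L 157, R 244.5',ray(t,157,280,z),ray(t,244.5,280,z))
for p in([.5449,.2417,.112],[.5449,.2455,.112],[.5449,.2437,.06]): print(p,proj(t,p),proj(s,p))
g=s['color'].mean(2); print(g[290:302,228:252].round().astype(int))
```

```text
cols 152-163 [146. 146. 147. 151. 131.  88. 133. 121.  93.  91.  68.]
cols 238-254 [ 96. 100. 126. 135. 135. 139. 113.  81.  64.  30.  65. 149. 153. 149.
 148. 148.]
z cols 238-254 [ 0.05   0.049  0.05   0.049  0.05   0.05   0.049  0.046  0.043  0.037
  0.015  0.    -0.002 -0.    -0.    -0.   ]
z 152.. [-0.    -0.     0.05  -0.001  0.007  0.046  0.05   0.054  0.105  0.058
  0.107]
rows 250-262 [149. 148. 147. 149. 155. 107.  69. 111. 130. 134. 132. 129.]
rows 298-312 [130. 130. 131. 128. 139.  99.  75.  43. 141. 153. 149. 149. 148. 148.]
line prof [132. 131. 132. 132. 136. 120.  87. 129. 135. 134. 134. 133. 134. 133.]
ptr rows [[117.  53.  19.  23.  24.  28.  28.  31.  27.  26.  27.  29.   6.  57.]
 [113.  42.   2.   8.   2.   6.   4.   8.   3.   0.   0.   0.   0.  86.]
 [135. 132. 106.  98. 100. 135. 117.  43. 128. 140. 137. 137. 133. 135.]
 [137. 141. 134. 136. 134. 145.  99.  18. 131. 142. 140. 138. 138. 135.]
 [121. 130. 137. 135. 138. 125. 128.  78. 128. 136. 135. 132. 132. 133.]
 [102. 128. 122. 115. 134. 104. 133. 115. 131. 136. 134. 134. 135. 134.]
 [ 99. 131. 118. 110. 136. 
[... 1156 characters left out ...]
56 154 154 155 157 145 119  99 121 120 121 118 100  84  89 130 155
  156 156 154 154 153 155]
 [154 157 157 155 154 154 143 112  93  97 100  99  96  90  83  77 115 150
  155 155 155 154 154 155]
 [153 156 157 156 156 156 137  84  85  96 101  97  95  89  83  69  98 142
  155 156 157 155 154 154]
 [156 156 153 156 155 153 132  81  90  94  96  95  90  84  82  72  99 136
  155 153 155 155 155 156]
 [156 155 155 155 153 153 130  77  88  92  92  89  85  88  76  70  84 129
  154 154 157 150 148 153]
 [155 155 156 155 152 153 134  77  80  85  89  83  85  81  75  68  87 129
  153 152 152 145 137 150]
 [155 154 156 154 154 156 138  87  78  80  84  84  82  81  74  70  80 121
  136 130 131 139 141 142]]
```

Run:
```python
from h import *
t=dict(np.load('top1.npz'));s=dict(np.load('scene1.npz'))
for n,c in(('t',t),('s',s)):
    P=cloud(c).reshape(-1,3)
    m=(np.abs(P[:,0]-.544)<.02)&(np.abs(P[:,1]-.245)<.02)&(P[:,2]>.085)&(P[:,2]<.13); print(n,'spindle pts',m.sum(),P[m].mean(0).round(4),P[m].min(0).round(4),P[m].max(0).round(4))
    m=(np.abs(P[:,0]-.65)<.03)&(np.abs(P[:,1]+.112)<.03)&(P[:,2]>.064)&(P[:,2]<.08); print(n,'hex pts',m.sum(),P[m].mean(0).round(4),P[m].min(0).round(4),P[m].max(0).round(4))
    m=(P[:,0]>.1)&(P[:,0]<.6)&(P[:,1]<-.35)&(P[:,1]>-.8)&(P[:,2]<1.0); print(n,'bag max z',np.percentile(P[m][:,2],[50,90,99,99.9]).round(3))
# hex top mask in top view: dark, at z .072
g=t['color'].max(2); x,y=350,214; m=(g[y:y+40,x:x+40]<60).astype(np.uint8)
lab=cv2.connectedComponentsWithStats(m)
for i in range(1,lab[0]): print(lab[2][i],lab[3][i]+[x,y], ray(t,*(lab[3][i]+[x,y]),.046 if lab[2][i][4]<60 else .06).round(4))
save('hex1.png',np.hstack([cv2.resize(t['color'][222:247,357:385],(390,348),interpolation=2),cv2.resize(s['color'][230:260,362:392],(390,348),interpolation=2)]))
go([.2813,-.6677,.45],0.7)
```

```text
t spindle pts 50 [0.5443 0.2454 0.1058] [0.5366 0.2386 0.0889] [0.5525 0.2546 0.116 ]
t hex pts 92 [ 0.6529 -0.1115  0.0711] [ 0.635  -0.1285  0.0644] [ 0.6706 -0.0949  0.0777]
t bag max z [0.001 0.219 0.431 0.435]
s spindle pts 161 [0.5383 0.2473 0.1002] [0.5322 0.2387 0.0853] [0.548  0.2552 0.1132]
s hex pts 126 [ 0.649  -0.1119  0.0688] [ 0.6312 -0.1328  0.0641] [ 0.6713 -0.0944  0.0733]
s bag max z [0.009 0.254 0.43  0.461]
[24  5  4  4 13] [375.61538462 220.38461538] [ 0.6842 -0.1258  0.046 ]
[ 9  9  4  4 12] [360.5 224.5] [ 0.6743 -0.0871  0.046 ]
[ 12  10  19  18 221] [371.239819   232.74208145] [ 0.6504 -0.112   0.06  ]
[33 18  4  4 13] [384.38461538 233.61538462] [ 0.6499 -0.1467  0.046 ]
[ 8 25  4  4 11] [359.81818182 240.18181818] [ 0.6342 -0.0842  0.046 ]
[23 31  4  3 11] [374.63636364 245.90909091] [ 0.619 -0.121  0.046]
t 0.1 tcp [ 0.2814 -0.6677  0.2415] jaw -67.15 q7 -0.08 F [-0.5  0.4  0.5] Mz [ 0.02 -0.01 -0.  ] grip mm 85.2
shift [-2.085e+02 -4.000e-01  1.000e-01] turn [-1.1841e+00 -7.0000e-04  1.3000e-03]
```

View pics/hex1.png

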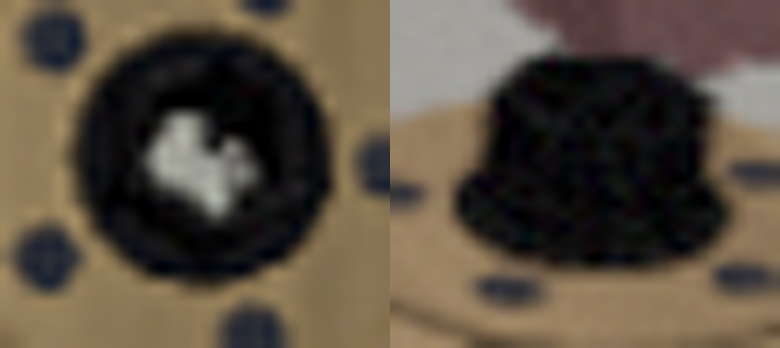

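Run:
```python
from h import *
t=dict(np.load('top1.npz'));s=dict(np.load('scene1.npz'))
p=[.2814,-.6677,.2415]; print('tcp px',proj(t,p),proj(s,p))
for n,c in(('t',t),('s',s)):
    P=cloud(c).reshape(-1,3)
    for lo,hi in((.03,.1),(.1,.2),(.2,.3),(.3,.4),(.4,.5),(.5,.7)):
        m=(P[:,0]>.05)&(P[:,0]<.7)&(P[:,1]<-.33)&(P[:,1]>-.9)&(P[:,2]>lo)&(P[:,2]<hi)
        if m.sum()>5: print(n,lo,m.sum(),'x',np.percentile(P[m][:,0],[2,50,98]).round(3),'y',np.percentile(P[m][:,1],[2,50,98]).round(3))
```

```text
tcp px [652.67007483 388.7914382 ] [735.11528579 173.66121129]
t 0.03 997 x [0.297 0.38  0.611] y [-0.602 -0.463 -0.433]
t 0.1 2679 x [0.311 0.406 0.579] y [-0.638 -0.522 -0.443]
t 0.2 5140 x [0.319 0.568 0.678] y [-0.647 -0.528 -0.448]
t 0.3 83 x [0.254 0.601 0.629] y [-0.6   -0.549 -0.533]
t 0.4 809 x [0.574 0.594 0.628] y [-0.566 -0.532 -0.502]
s 0.03 2299 x [0.294 0.346 0.608] y [-0.562 -0.462 -0.434]
s 0.1 3028 x [0.308 0.36  0.609] y [-0.589 -0.474 -0.44 ]
s 0.2 2302 x [0.342 0.583 0.659] y [-0.612 -0.505 -0.442]
s 0.3 714 x [0.58  0.594 0.612] y [-0.619 -0.545 -0.534]
s 0.4 1173 x [0.571 0.598 0.63 ] y [-0.644 -0.582 -0.503]
```

{"name": "servo_tool", "arguments": {"rows": [[60, [-40, 0, 0], [0, 0, 0]], [60, [-80, 0, 0], [0, 0, 0]], [60, [-120, 0, 0], [0, 0, 0]], [60, [-160, 0, 0], [0, 0, 0]], [60, [-200, 0, 0], [0, 0, 0]]]}}

```text
time_s: 0.52
tool_pos: [0.2813, -0.6677, 0.444]
tcp_rot: [2.002, 0.405, -2.003]
force: [0.9, -1.0, 0.3]
grip_width: 0.704
```

Run:
```python
from h import *
go([.42,-.40,.44],-40)
```

```text
t 0.52 tcp [ 0.2813 -0.6677  0.444 ] jaw -67.15 q7 -0.07 F [ 0.9 -1.   0.3] Mz [-0.01  0.02  0.04] grip mm 59.8
shift [   4.1 -192.8 -231.8] turn [-4.739e-01 -1.000e-04  6.000e-04]
```

{"name": "servo_tool", "arguments": {"rows": [[60, [0, -24, -33], [0, 0, 0]], [60, [0, -48, -66], [0, 0, 0]], [60, [0, -72, -98], [0, 0, 0]], [60, [0, -96, -130], [0, 0, 0]], [60, [0, -120, -163], [0, 0, 0]]]}}

```text
time_s: 0.93
tool_pos: [0.3854, -0.4924, 0.442]
tcp_rot: [2.002, 0.405, -2.003]
force: [0.7, 0.1, 0.1]
grip_width: 0.701
```

{"name": "servo_tool", "arguments": {"rows": [[60, [0, -24, -33], [-0.12, 0, 0]], [60, [0, -48, -66], [-0.24, 0, 0]], [60, [0, -72, -98], [-0.36, 0, 0]], [60, [0, -96, -130], [-0.48, 0, 0]], [60, [0, -120, -163], [-0.6, 0, 0]]]}}

```text
time_s: 1.35
tool_pos: [0.489, -0.3185, 0.4422]
tcp_rot: [1.612, 0.886, -1.613]
force: [0.7, -0.8, -0.0]
grip_width: 0.7
```

Run:
```python
from h import *
go([.545,.3224,.20],0.7)
```

```text
t 1.35 tcp [ 0.489  -0.3185  0.4422] jaw -32.45 q7 -0.16 F [ 0.7 -0.8 -0. ] Mz [-0.02 -0.02  0.04] grip mm 59.5
shift [ 242.1 -296.6 -571. ] turn [-5.785e-01  3.000e-04  3.000e-04]
```

{"name": "servo_tool", "arguments": {"rows": [[60, [0, -19, -36], [0, 0, 0]], [60, [0, -38, -72], [0, 0, 0]], [60, [0, -57, -108], [0, 0, 0]], [60, [0, -75, -144], [0, 0, 0]], [60, [0, -94, -180], [0, 0, 0]]]}}

```text
time_s: 1.77
tool_pos: [0.5067, -0.1163, 0.4421]
tcp_rot: [1.616, 0.882, -1.617]
force: [2.0, -0.8, 0.2]
grip_width: 0.7
```

{"name": "servo_tool", "arguments": {"rows": [[60, [0, -19, -36], [0, 0, 0]], [60, [0, -38, -72], [0, 0, 0]], [60, [0, -57, -108], [0, 0, 0]], [60, [0, -75, -144], [0, 0, 0]], [60, [0, -94, -180], [0, 0, 0]]]}}

```text
time_s: 2.18
tool_pos: [0.5252, 0.0858, 0.4422]
tcp_rot: [1.617, 0.881, -1.617]
force: [2.3, 0.1, 0.5]
grip_width: 0.7
```

{"name": "servo_tool", "arguments": {"rows": [[60, [10, -19, -36], [-0.115, 0, 0]], [60, [20, -38, -72], [-0.23, 0, 0]], [60, [30, -57, -108], [-0.345, 0, 0]], [60, [40, -75, -144], [-0.46, 0, 0]], [60, [50, -94, -180], [-0.57, 0, 0]]]}}

```text
time_s: 2.6
tool_pos: [0.5437, 0.2872, 0.3917]
tcp_rot: [1.206, 1.211, -1.207]
force: [1.0, -0.5, 0.5]
grip_width: 0.701
```

Run:
```python
from h import *
go([.545,.3226,.12],0.7)
```

```text
t 2.6 tcp [0.5437 0.2872 0.3917] jaw 0.19 q7 -0.82 F [ 1.  -0.5  0.5] Mz [-0.03 -0.08 -0.03] grip mm 59.6
shift [271.7   1.4 -35.4] turn [-0.0089  0.0003  0.0001]
```

{"name": "servo_tool", "arguments": {"rows": [[55, [40, 0, -12], [-0.009, 0, 0]], [55, [80, 0, -24], [-0.009, 0, 0]], [55, [120, 1, -35], [-0.009, 0, 0]], [55, [160, 1, -35], [-0.009, 0, 0]], [55, [200, 1, -35], [-0.009, 0, 0]]]}}

```text
time_s: 3.02
tool_pos: [0.5443, 0.3213, 0.1903]
tcp_rot: [1.203, 1.214, -1.203]
force: [1.2, -0.2, -0.3]
grip_width: 0.644
```

{"name": "servo_tool", "arguments": {"rows": [[45, [30, 0, 0], [0, 0, 0]], [45, [60, 0, 0], [0, 0, 0]], [45, [80, 0, 0], [0, 0, 0]], [45, [80, 0, 0], [0, 0, 0]]]}}

```text
time_s: 3.35
tool_pos: [0.5429, 0.3189, 0.1079]
tcp_rot: [1.198, 1.214, -1.21]
force: [-1.0, -0.5, 0.4]
grip_width: 0.529
```

Run:
```python
from h import *
go([.545,.3226,.081],0.7)
s=cam('scene'); t=cam('top')
for p in ([.545,.3226,.094],): print(proj(s,p),proj(t,p))
save('a.png',np.hstack([cv2.resize(s['color'][230:350,130:270],(400,343),interpolation=2),cv2.resize(t['color'][240:320,150:250],(400,320),interpolation=2)[:320] if 0 else cv2.resize(t['color'][240:326,150:250],(400,343),interpolation=2)]))
```

```text
t 3.35 tcp [0.5429 0.3189 0.1079] jaw 0.42 q7 -1.08 F [-1.  -0.5  0.4] Mz [ 0.02  0.09 -0.03] grip mm 45.0
shift [26.8  2.3 -3.8] turn [-0.0049  0.004   0.0062]
[194.86278176 315.1563561 ] [192.94732793 277.10223386]
```

View pics/a.png

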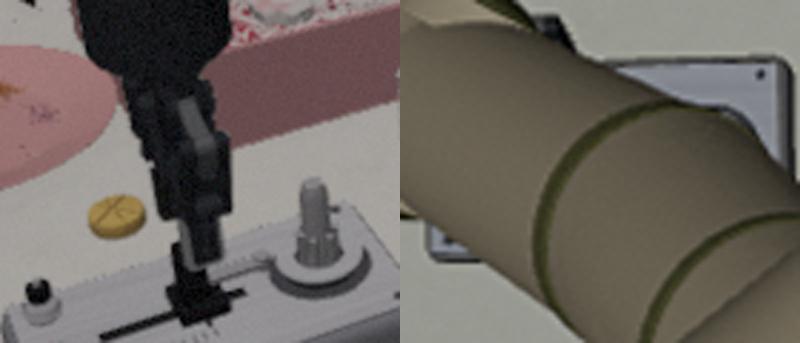

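Run:
```python
from h import *
s=dict(np.load('scene1.npz'))
f=lambda p:((proj(s,p)-[130,230])*400/140).round(1)
for x in(.5204,.513,.506): print('finger near',x,f([x,.3189,.098]),'left/right edges',f([x,.3299,.098]),f([x,.3079,.098]))
for x in(.535,.555): print('block corner',f([x,.3306,.094]),f([x,.3146,.094]))
```

```text
finger near 0.5204 [204.1 259.6] left/right edges [184.6 265.6] [223.4 253.6]
finger near 0.513 [208.2 267. ] left/right edges [188.5 273.2] [227.7 260.9]
finger near 0.506 [212.2 274.1] left/right edges [192.4 280.4] [231.7 268. ]
block corner [176.5 257.2] [204.5 248.7]
block corner [166.4 238. ] [193.9 229.7]
```

{"name": "servo_tool", "arguments": {"rows": [[45, [-5, 2, -4], [0, 0, 0.006]], [45, [10, 2, -4], [-0.005, 0.004, 0.006]], [45, [26, 2, -4], [-0.005, 0.004, 0.006]], [45, [26, 2, -4], [-0.005, 0.004, 0.006]], [45, [26, 2, -4], [-0.005, 0.004, 0.006]]]}}

```text
time_s: 3.87
tool_pos: [0.5473, 0.325, 0.0879]
tcp_rot: [1.207, 1.213, -1.193]
force: [-0.2, -0.7, -0.0]
grip_width: 0.528
```

Run:
```python
from h import *
go([.545,.3226,.081],0.7)
```

```text
t 3.87 tcp [0.5473 0.325  0.0879] jaw 0.69 q7 -1.11 F [-0.2 -0.7 -0. ] Mz [-0.04 -0.04 -0.01] grip mm 44.9
shift [ 6.9 -2.4  2.4] turn [-0.0002 -0.0045 -0.0072]
```

{"name": "servo_tool", "arguments": {"rows": [[45, [0, -2.4, 2.4], [0, -0.0045, -0.007]], [45, [7, -2.4, 2.4], [0, -0.0045, -0.007]], [45, [7, -2.4, 2.4], [0, -0.0045, -0.007]], [45, [7, -2.4, 2.4], [0, -0.0045, -0.007]]]}}

```text
time_s: 4.2
tool_pos: [0.5446, 0.322, 0.0796]
tcp_rot: [1.2, 1.215, -1.202]
force: [0.0, 0.3, -0.0]
grip_width: 0.531
```

Run:
```python
from h import *
go([.545,.3226,.081],0.7)
```

```text
t 4.2 tcp [0.5446 0.322  0.0796] jaw 0.68 q7 -1.11 F [ 0.   0.3 -0. ] Mz [-0.01  0.05 -0.05] grip mm 45.1
shift [-1.4  0.4 -0.6] turn [-0.0004  0.0006  0.0009]
```

{"name": "servo_tool", "arguments": {"rows": [[15, [0, 0, 0], [0, 0, 0]], [15, [0, 0, 0], [0, 0, 0]], [15, [0, 0, 0], [0, 0, 0]], [15, [0, 0, 0], [0, 0, 0]], [15, [0, 0, 0], [0, 0, 0]]]}}

```text
time_s: 4.62
tool_pos: [0.5438, 0.3225, 0.0799]
tcp_rot: [1.199, 1.216, -1.202]
force: [-4.2, -1.0, 5.5]
grip_width: 0.223
```

Run:
```python
from h import *
go([.5445,.3446,.0796],0.7)
s=cam('scene'); save('b.png',cv2.resize(s['color'][270:390,125:285],(800,600),interpolation=2))
```

```text
t 4.62 tcp [0.5438 0.3225 0.0799] jaw 0.72 q7 -1.11 F [-4.2 -1.   5.5] Mz [-0.14  0.64 -0.05] grip mm 18.9
shift [  0.3   1.  -22.1] turn [0.0003 0.0006 0.0017]
```

View pics/b.png

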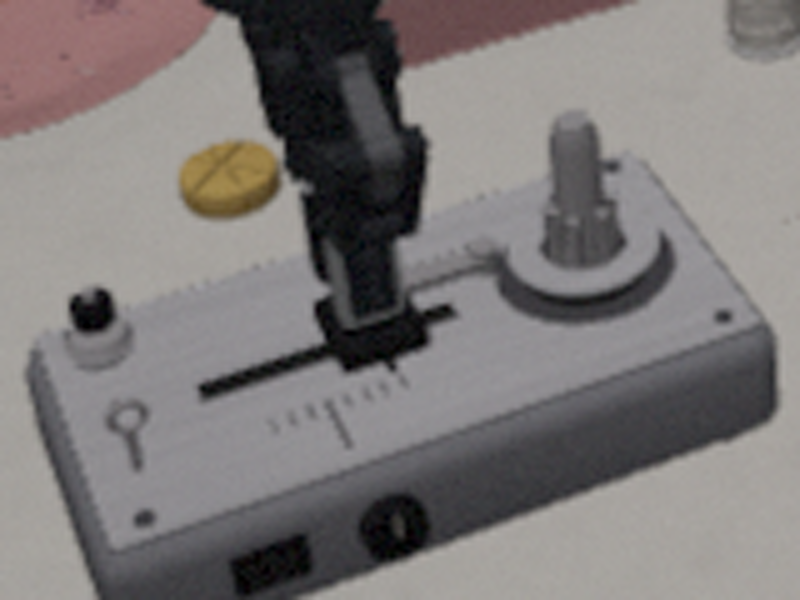

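Run:
```python
from h import *
s=dict(np.load('scene1.npz'))
f=lambda x,y,z=.05:ray(s,125+(x+.5)/5-.5,270+(y+.5)/5-.5,z).round(4)
print('ptr tip',f(392,369),'root',f(388,359),'line ends',f(331,403),f(350,446),'ticks',f(406,384),f(275,428))
print('pitch check tick ends; screw',f(145,518),f(722,316))
```

```text
ptr tip [0.524  0.3209 0.05  ] root [0.5294 0.3206 0.05  ] line ends [0.5175 0.343  0.05  ] [0.4951 0.3435 0.05  ] ticks [0.5147 0.3192 0.05  ] [0.5146 0.3619 0.05  ]
pitch check tick ends; screw [0.4943 0.4069 0.05  ] [0.4966 0.2158 0.05  ]
```

{"name": "servo_tool", "arguments": {"rows": [[15, [0, 0, -6], [0, 0, 0]], [15, [0, 0, -12], [0, 0, 0]], [15, [0, 0, -18], [0, 0, 0]], [15, [0, 0, -22], [0, 0, 0]], [15, [0, 0, -22], [0, 0, 0]]]}}

```text
time_s: 5.08
tool_pos: [0.5436, 0.3452, 0.0799]
tcp_rot: [1.199, 1.216, -1.201]
force: [-3.9, 1.1, 6.1]
grip_width: 0.22
```

Run:
```python
from h import *
go([.5445,.3446,.0796],0.7)
s=cam('scene'); save('c.png',cv2.resize(s['color'][320:370,160:220],(720,600),interpolation=2))
```

```text
t 5.08 tcp [0.5436 0.3452 0.0799] jaw 0.75 q7 -1.13 F [-3.9  1.1  6.1] Mz [ 0.35  0.82 -0.05] grip mm 18.7
shift [0.3 0.9 0.6] turn [0.0008 0.0001 0.0014]
```

View pics/c.png

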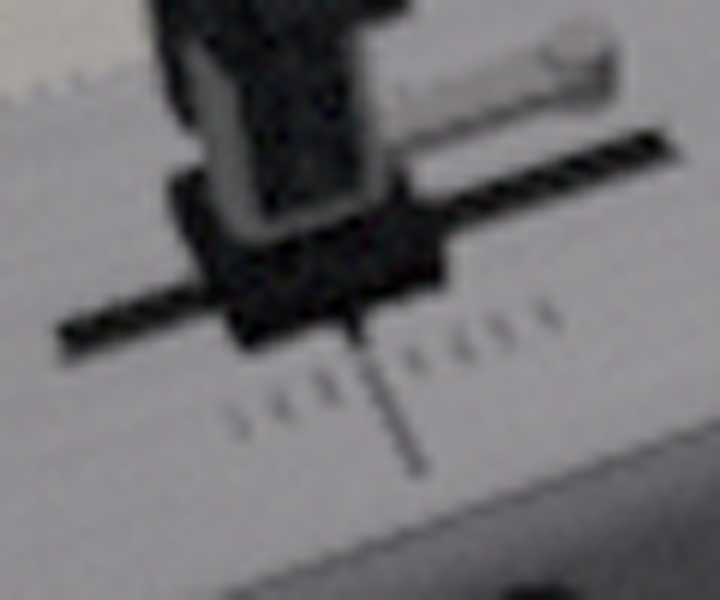

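{"name": "servo_tool", "arguments": {"rows": [[45, [0, 0, 0], [0, 0, 0]], [45, [0, 0, 0], [0, 0, 0]], [45, [0, 0, 0], [0, 0, 0]], [45, [0, 0, 0], [0, 0, 0]], [45, [-5, 0, 0], [0, 0, 0]]]}}

```text
time_s: 5.55
tool_pos: [0.5441, 0.3436, 0.0837]
tcp_rot: [1.199, 1.215, -1.203]
force: [0.2, -0.8, -0.5]
grip_width: 0.524
```

{"name": "servo_tool", "arguments": {"rows": [[55, [-20, 0, 0], [0, 0, 0]], [60, [-60, 0, 0], [0, 0, 0]], [60, [-100, 0, 0], [0, 0, 0]], [60, [-140, 0, 0], [0, 0, 0]], [60, [-170, 0, 0], [0, 0, 0]]]}}

```text
time_s: 5.97
tool_pos: [0.5447, 0.3447, 0.2582]
tcp_rot: [1.202, 1.215, -1.199]
force: [0.5, 0.8, 0.9]
grip_width: 0.702
```

Run:
```python
from h import *
s=cam('scene'); save('d.png',cv2.resize(s['color'][320:370,160:220],(720,600),interpolation=2)); np.savez('scene2.npz',**s)
for y in(23,83,-37): go([.652,-.1125,.20],y)
```

```text
t 6.02 tcp [0.5463 0.3464 0.2635] jaw 0.68 q7 -0.98 F [1.8 2.1 4.4] Mz [ 0.08 -0.05  0.07] grip mm 59.5
shift [ 61.9  99.8 460.4] turn [-0.3895 -0.0036 -0.0079]
t 6.02 tcp [0.5463 0.3464 0.2635] jaw 0.68 q7 -0.98 F [1.8 2.1 4.4] Mz [ 0.08 -0.05  0.07] grip mm 59.5
shift [ 61.9  99.8 460.4] turn [-1.4367e+00  9.0000e-04 -9.3000e-03]
t 6.02 tcp [0.5463 0.3464 0.2635] jaw 0.68 q7 -0.98 F [1.8 2.1 4.4] Mz [ 0.08 -0.05  0.07] grip mm 59.5
shift [ 61.9  99.8 460.4] turn [ 0.6576 -0.0071 -0.0051]
```

View pics/d.png

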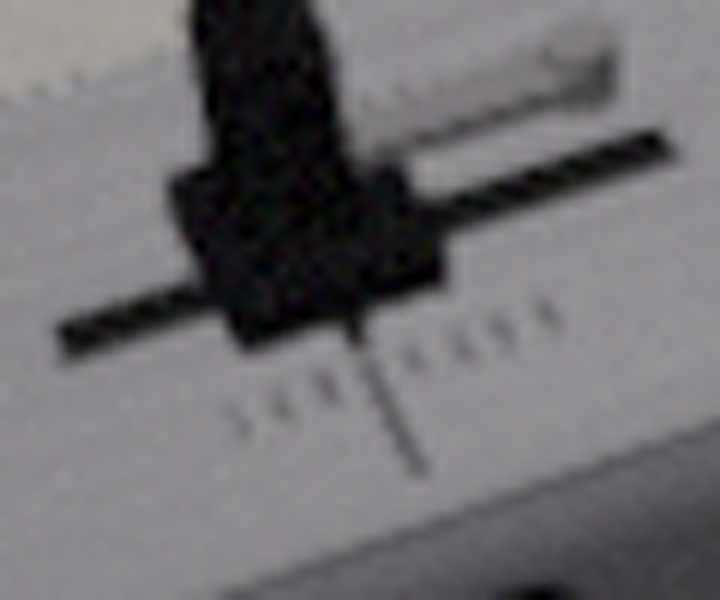

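Run:
```python
from h import *
s=dict(np.load('scene2.npz')); c1=dict(np.load('scene1.npz'))
g=(s['color'].astype(float).mean(2)+c1['color'].mean(2))/2
print(g[231:255,364:392].round().astype(int))
p=np.array([.652,-.1125,.06]); print(proj(s,p),proj(s,[.652,-.1125,.072]),proj(s,[.652,-.1125,.046]))
d=(s['R']@p+s['t'])[2]; print('mm/px',1000*d/s['f'])
for r_ in range(234,252):
    row=g[r_,360:396]; thr=75; idx=np.where(row<thr)[0]; a,b=idx[0],idx[-1]
    L=a-1+(row[a-1]-thr)/(row[a-1]-row[a]); Rr=b+(thr-row[b])/(row[b+1]-row[b]); print(r_,round(360+L,2),round(360+Rr,2),'w mm',round((Rr-L)*1000*d/s['f'],1))
```

```text
[[162 164 162 163 164 164 162 151 116  88  78  70  69  71  72  78  86  84
   84  84  86  86  84  85  86  85  85  86]
 [162 161 161 164 162 163 164 164 150 126 108  74  72  72  68  76  88  86
   87  85  83  86  87  82  84  84  84  83]
 [162 164 163 163 164 161 162 162 163 157 130  85  74  70  71  75  84  86
   85  87  84  85  85  84  84  84  84  83]
 [163 163 161 162 163 163 163 158 146 125  83  80  66  63  59  62  72  72
   80  89  85  85  84  88  96  92  83  85]
 [163 163 164 163 163 162 158 130  65  20  16  17  16  18  21  18  22  21
   56  81  82  83  84  96 118 128 118 120]
 [163 162 163 164 163 157 130  66  22  15   9   5   6  11  15  14  17   8
   16  35  62  81 110 124 144 163 163 163]
 [162 163 164 162 160 133  69  23  16   5  16  11   8  11  16  10  15  11
    8  15  18  78 131 155 162 164 164 162]
 [160 158 157 156 142  93  16  18  14   8   3   8  15  14  13  19   1  12
   10  14  17  20  66 131 163 163 163 162]
 [148 140 136 130 114  72  11  13  16  17   8  15  16  14   4  10   9  14
    7  17  20  10  56 124 158 160 163 163]
 [124 123 121 125 107  55  20   3  12  25  20  
[... 1616 characters left out ...]
  59  58  64  88 116 124 125 127 125 123 123 122
  122 124 124 122 108  70  62  65  66  78]]
[377.16401205 242.17123481] [377.50988952 237.35739335] [376.76535324 247.71967454]
mm/px 2.190273449754966
234 375.37 381.43 w mm 13.3
235 371.85 382.76 w mm 23.9
236 370.87 384.7 w mm 30.3
237 369.91 384.94 w mm 32.9
238 369.23 386.14 w mm 37.0
239 368.93 386.28 w mm 38.0
240 368.62 386.46 w mm 39.1
241 368.63 386.27 w mm 38.6
242 368.57 386.28 w mm 38.8
243 368.33 386.09 w mm 38.9
244 367.91 391.48 w mm 51.6
245 366.96 392.16 w mm 55.2
246 359.75 387.09 w mm 59.9
247 361.68 387.7 w mm 57.0
248 366.44 387.9 w mm 47.0
249 367.07 387.6 w mm 45.0
250 367.95 386.96 w mm 41.6
251 369.35 386.21 w mm 36.9
```

{"name": "servo_tool", "arguments": {"rows": [[60, [0, 8, 39], [0, 0, 0]], [60, [0, 17, 78], [0, 0, 0]], [60, [0, 25, 117], [0, 0, 0]], [60, [0, 34, 156], [0, 0, 0]], [60, [0, 42, 195], [0, 0, 0]]]}}

```text
time_s: 6.43
tool_pos: [0.589, 0.1478, 0.2546]
tcp_rot: [1.199, 1.215, -1.201]
force: [0.7, -0.0, -0.6]
grip_width: 0.703
```

{"name": "servo_tool", "arguments": {"rows": [[60, [0, 8, 39], [-0.06, 0, 0]], [60, [0, 17, 78], [-0.12, 0, 0]], [60, [0, 25, 117], [-0.18, 0, 0]], [60, [5, 34, 156], [-0.24, 0, 0]], [60, [10, 42, 195], [-0.3, 0, 0]]]}}

```text
time_s: 6.85
tool_pos: [0.6335, -0.0469, 0.2449]
tcp_rot: [0.974, 1.341, -0.975]
force: [1.3, -0.5, 0.5]
grip_width: 0.7
```

{"name": "servo_tool", "arguments": {"rows": [[60, [20, -3, 35], [0, 0, 0]], [60, [50, -6, 66], [0, 0, 0]], [60, [50, -6, 66], [0, 0, 0]], [60, [50, -6, 66], [0, 0, 0]]]}}

```text
time_s: 7.18
tool_pos: [0.6464, -0.1123, 0.1923]
tcp_rot: [0.977, 1.343, -0.983]
force: [-1.3, 1.2, 0.5]
grip_width: 0.702
```

Run:
```python
from h import *
go([.652,-.1125,.13],18)
```

```text
t 7.18 tcp [ 0.6464 -0.1123  0.1923] jaw 17.63 q7 -0.04 F [-1.3  1.2  0.5] Mz [0.07 0.02 0.01] grip mm 59.6
shift [62.2  5.5  1.9] turn [-0.0065 -0.0009  0.0048]
```

{"name": "servo_tool", "arguments": {"rows": [[60, [30, 5, 2], [0, 0, 0]], [60, [60, 5, 2], [0, 0, 0]], [60, [85, 5, 2], [0, 0, 0]], [60, [85, 5, 2], [0, 0, 0]], [60, [85, 5, 2], [0, 0, 0]]]}}

```text
time_s: 7.6
tool_pos: [0.6527, -0.108, 0.1098]
tcp_rot: [0.974, 1.344, -0.976]
force: [0.5, -0.3, 1.1]
grip_width: 0.697
```

Run:
```python
from h import *
go([.652,-.1125,.064],18)
s=cam('scene');t=cam('top')
save('e.png',np.hstack([cv2.resize(s['color'][190:290,330:420],(390,433),interpolation=2),cv2.resize(t['color'][184:284,325:415],(390,433),interpolation=2)]))
```

```text
t 7.6 tcp [ 0.6527 -0.108   0.1098] jaw 18.0 q7 -0.11 F [ 0.5 -0.3  1.1] Mz [ 0.05 -0.03  0.01] grip mm 59.2
shift [45.8 -2.   4.1] turn [-0.    -0.001  0.002]
```

View pics/e.png

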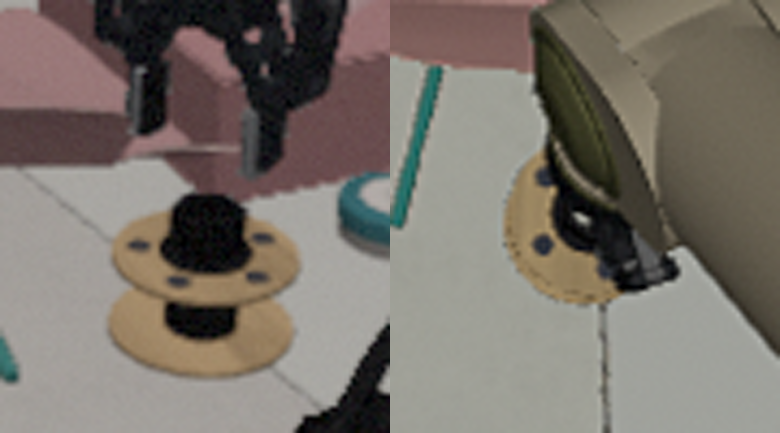

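{"name": "servo_tool", "arguments": {"rows": [[60, [0, -2, 4], [0, 0, 0]], [60, [15, -2, 4], [0, 0, 0]], [60, [30, -2, 4], [0, 0, 0]], [60, [42, -2, 4], [0, 0, 0]], [60, [42, -2, 4], [0, 0, 0]]]}}

```text
time_s: 8.12
tool_pos: [0.6509, -0.1144, 0.0654]
tcp_rot: [0.975, 1.344, -0.979]
force: [0.4, 1.1, 0.4]
grip_width: 0.701
```

{"name": "servo_tool", "arguments": {"rows": [[60, [0, 0, 0], [0, 0, 0]], [60, [0, 0, 0], [0, 0, 0]]]}}

```text
time_s: 8.28
tool_pos: [0.6524, -0.114, 0.0678]
tcp_rot: [0.976, 1.341, -0.977]
force: [-0.2, 0.2, -0.7]
grip_width: 0.704
```

Run:
```python
from h import *
go([.652,-.1125,.064],18)
```

```text
t 8.28 tcp [ 0.6524 -0.114   0.0678] jaw 17.89 q7 -0.14 F [-0.2  0.2 -0.7] Mz [ 0.01 -0.04  0.05] grip mm 59.8
shift [ 3.8  0.1 -1.6] turn [-0.0019  0.0001  0.0009]
```

{"name": "servo_tool", "arguments": {"rows": [[60, [3, 0, -1], [0, 0, 0]], [50, [3, 0, -1], [0, 0, 0]], [45, [3, 0, -1], [0, 0, 0]], [40, [3, 0, -1], [0, 0, 0]], [35, [3, 0, -1], [0, 0, 0]]]}}

```text
time_s: 8.7
tool_pos: [0.6521, -0.1133, 0.0649]
tcp_rot: [0.976, 1.341, -0.977]
force: [-0.5, 0.4, 1.9]
grip_width: 0.415
```

{"name": "servo_tool", "arguments": {"rows": [[25, [0, 0, 0], [0, 0, 0]], [25, [0, 0, 0], [0, 0, 0]], [25, [0, 0, 0], [0, 0, 0]], [25, [0, 0, 0], [0, 0, 0]], [25, [0, 0, 0], [0, 0, 0]]]}}

```text
time_s: 9.12
tool_pos: [0.6522, -0.1133, 0.0652]
tcp_rot: [0.976, 1.341, -0.977]
force: [-0.4, 0.3, 5.6]
grip_width: 0.395
```

Run:
```python
from h import *
go([.652,-.1125,.18])
```

```text
t 9.12 tcp [ 0.6522 -0.1133  0.0652] jaw 17.88 q7 -0.15 F [-0.4  0.3  5.6] Mz [-0.03  0.28  0.04] grip mm 33.6
shift [-114.8   -0.    -0.7] turn [0.     0.0007 0.0004]
```

{"name": "servo_tool", "arguments": {"rows": [[25, [-10, 0, 0], [0, 0, 0]], [25, [-40, 0, 0], [0, 0, 0]], [25, [-80, 0, 0], [0, 0, 0]], [25, [-120, 0, 0], [0, 0, 0]], [25, [-120, 0, 0], [0, 0, 0]]]}}

```text
time_s: 9.53
tool_pos: [0.6555, -0.1126, 0.1927]
tcp_rot: [0.979, 1.332, -0.971]
force: [0.9, -0.2, 0.0]
grip_width: 0.397
```

Run:
```python
from h import *
go([.545,.2457,.195])
s=cam('scene');t=cam('top')
save('f.png',np.hstack([cv2.resize(s['color'][150:270,330:430],(390,468),interpolation=2),cv2.resize(t['color'][174:294,310:410],(390,468),interpolation=2)]))
H=cv2.cvtColor(s['color'],cv2.COLOR_RGB2HSV); m=((H[...,0]>8)&(H[...,0]<28)&(H[...,1]>70)&(H[...,2]>60)).astype(np.uint8)
m[:,:335]=0;m[:,425:]=0;m[:150]=0;m[280:]=0
n,l,st,ce=cv2.connectedComponentsWithStats(m)
T=R.from_rotvec(r.state()['tcp_rot']).as_matrix(); tp=r.state()['tool_pos']
for i in range(1,n):
    if st[i][4]>150: print(st[i],ce[i])
for h in(.046,.004): print('expected flange ctr px',proj(s,tp-[0,0,.065-h]),proj(t,tp-[0,0,.065-h]))
```

```text
t 9.53 tcp [ 0.6555 -0.1126  0.1927] jaw 17.88 q7 -0.04 F [ 0.9 -0.2  0. ] Mz [ 0.02 -0.06 -0.02] grip mm 33.7
shift [  -3.7    4.8 -374.9] turn [-0.      0.0039 -0.0085]
[356 187  47  37 982] [378.58553971 206.85743381]
expected flange ctr px [380.56863403 196.68996175] [376.84947793 224.2409781 ]
expected flange ctr px [379.25902155 214.87838059] [374.76797548 227.34592943]
```

View pics/f.png

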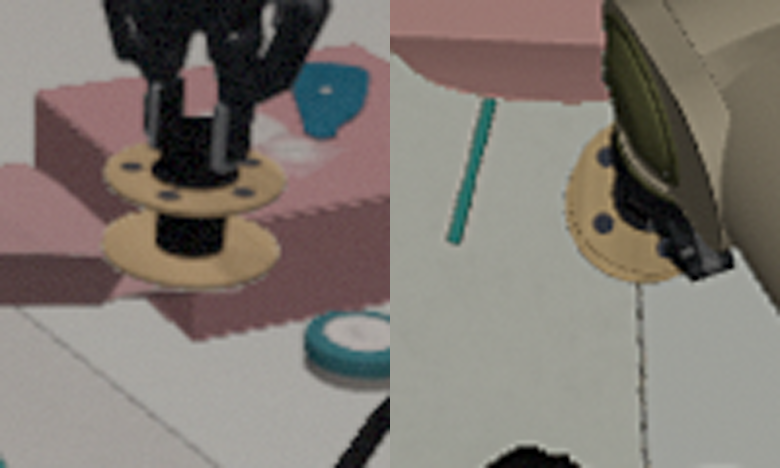

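{"name": "servo_tool", "arguments": {"rows": [[25, [-10, 0, -30], [0, 0, 0]], [25, [-20, 1, -70], [0, 0, 0]], [25, [-20, 2, -110], [0, 0, 0]], [25, [-20, 2, -150], [0, 0, 0]], [25, [-20, 2, -190], [0, 0, 0]]]}}

```text
time_s: 10.05
tool_pos: [0.594, 0.0692, 0.2032]
tcp_rot: [0.975, 1.343, -0.979]
force: [0.5, 0.3, -1.2]
grip_width: 0.392
```

{"name": "servo_tool", "arguments": {"rows": [[25, [0, 0, -40], [0, 0, 0]], [25, [0, 0, -80], [0, 0, 0]], [25, [0, 1, -120], [0, 0, 0]], [25, [0, 2, -150], [0, 0, 0]], [25, [0, 2, -170], [0, 0, 0]]]}}

```text
time_s: 10.47
tool_pos: [0.543, 0.2341, 0.2033]
tcp_rot: [0.972, 1.345, -0.975]
force: [-0.2, 0.1, -1.0]
grip_width: 0.392
```

{"name": "servo_tool", "arguments": {"rows": [[25, [0, 0, 0], [0, 0, 0]], [25, [0, 0, 0], [0, 0, 0]], [25, [0, 0, 0], [0, 0, 0]], [25, [0, 0, 0], [0, 0, 0]], [25, [0, 0, 0], [0, 0, 0]]]}}

```text
time_s: 10.88
tool_pos: [0.5457, 0.229, 0.204]
tcp_rot: [0.976, 1.341, -0.98]
force: [-0.3, 1.0, -0.9]
grip_width: 0.392
```

Run:
```python
from h import *
go([.545,.2457,.195])
```

```text
t 10.88 tcp [0.5457 0.229  0.204 ] jaw 17.75 q7 -0.62 F [-0.3  1.  -0.9] Mz [ 0.01 -0.08 -0.03] grip mm 33.3
shift [  8.9   4.4 -16.1] turn [0.     0.0008 0.0021]
```

{"name": "servo_tool", "arguments": {"rows": [[25, [0, 4, -8], [0, 0, 0]], [25, [0, 4, -16], [0, 0, 0]], [25, [0, 4, -16], [0, 0, 0]], [25, [0, 4, -16], [0, 0, 0]], [25, [0, 4, -16], [0, 0, 0]]]}}

```text
time_s: 11.3
tool_pos: [0.5441, 0.2472, 0.2044]
tcp_rot: [0.975, 1.341, -0.977]
force: [0.1, 0.5, -1.9]
grip_width: 0.394
```

Run:
```python
from h import *
tp=[]
for k in range(4):
    c=cam('scene'); tp.append(r.state()['tool_pos'])
s=c; t=cam('top'); tp=np.array(tp); print(tp.round(4)); tp=tp.mean(0)
go([.545,.2457,.195])
def tan(c): 
    H=cv2.cvtColor(c['color'],cv2.COLOR_RGB2HSV); return ((H[...,0]>8)&(H[...,0]<28)&(H[...,1]>70)&(H[...,2]>60)).astype(np.uint8)
for n,c in(('s',s),('t',t)):
    for h in(.046,.004,.0): print(n,'FK flange ctr',h,proj(c,tp-[0,0,.065-h]).round(1))
    print(n,'spindle tip',proj(c,[.545,.2457,.112]).round(1))
m=tan(s); px=proj(s,tp-[0,0,.04]).astype(int); y0,x0=px[1]-35,px[0]-45
for y in range(y0,y0+75):
    i=np.where(m[y,x0:x0+90])[0]
    if len(i)>3: print(y,x0+i[0],x0+i[-1],(2*x0+i[0]+i[-1])/2,end=' | ')
save('g.png',np.hstack([cv2.resize(s['color'][220:340,180:280],(390,468),interpolation=2),cv2.resize(t['color'][220:340,180:280],(390,468),interpolation=2)])); np.savez('s3.npz',**s); np.savez('t3.npz',**t)
```

```text
[[0.5442 0.247  0.2044]
 [0.5442 0.2469 0.2044]
 [0.5443 0.2468 0.2045]
 [0.5443 0.2468 0.2044]]
t 11.55 tcp [0.5443 0.2468 0.2045] jaw 17.86 q7 -0.65 F [-0.5 -0.4 -1.1] Mz [ 0.02 -0.01  0.  ] grip mm 33.5
shift [9.5 0.3 1.3] turn [0.     0.0004 0.0011]
s FK flange ctr 0.046 [234.7 255.2]
s FK flange ctr 0.004 [236.8 277.3]
s FK flange ctr 0.0 [237.  279.4]
s spindle tip [238.9 292.8]
t FK flange ctr 0.046 [218.4 273.5]
t FK flange ctr 0.004 [221.4 275.1]
t FK flange ctr 0.0 [221.7 275.2]
t spindle tip [224.  275.9]
243 248 254 251.0 | 244 249 257 253.0 | 245 249 259 254.0 | 246 216 260 238.0 | 247 214 261 237.5 | 248 212 262 237.0 | 249 211 263 237.0 | 250 209 263 236.0 | 251 208 264 236.0 | 252 207 264 235.5 | 253 207 265 236.0 | 254 206 265 235.5 | 255 205 265 235.0 | 256 205 265 235.0 | 257 204 265 234.5 | 258 204 264 234.0 | 259 204 264 234.0 | 260 204 263 233.5 | 261 204 262 233.0 | 262 205 262 233.5 | 263 205 261 233.0 | 264 206 260 233.0 | 265 206 259 232.5 | 266 207 259 233.0 | 267 208 260 234.0 | 268 209 261 235.0 | 269 211 262 236.5 | 270 213 263 238.0 | 271 213 264 238.5 | 272 212 264 238.0 | 273 211 265 238.0 | 274 210 265 237.5 | 275 209 266 237.5 | 276 208 266 237.0 | 277 208 266 237.0 | 278 208 266 237.0 | 279 207 265 236.0 | 280 207 265 236.0 | 281 207 265 236.0 | 282 207 264 235.5 | 283 208 264 236.0 | 284 208 263 235.5 | 285 209 262 235.5 | 286 209 261 235.0 | 287 210 260 235.0 | 288 210 259 234.5 | 289 211 258 234.5 | 290 213 256 234.5 | 291 214 254 234.0 | 292 216 252 234.0 | 293 218 249 233.5 | 294 221 245 233.0 | 295 225 243 234.0 |
```

View pics/g.png

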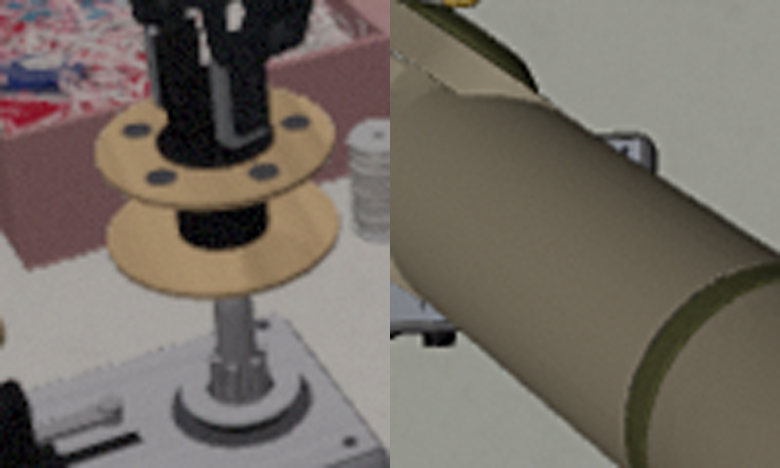

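Run:
```python
from h import *
s=dict(np.load('s3.npz'));s1=dict(np.load('scene1.npz'));t=dict(np.load('top1.npz'))
for c in(s,s1):
  g=c['color'].mean(2)
  L=[]
  for y in range(298,310):
    row=g[y,225:256]; d=np.diff(row); L.append((225.5+np.average(np.arange(14),weights=np.clip(-d[:14],3,None)-3+1e-6),225.5+14+np.average(np.arange(len(d)-14),weights=np.clip(d[14:],3,None)-3+1e-6)))
  L=np.array(L); print(L.round(1).T, L.mean(1).round(2))
for p in([.545,.2457,.112],[.545,.2457,.09],[.5443,.2468,.09]): print(proj(s,p).round(2))
g=t['color'].mean(2); print(g[268:294,212:240].round().astype(int))
```

```text
[[234.2 234.2 234.2 234.3 234.4 234.6 234.7 234.4 234.7 234.3 234.3 234.4]
 [244.4 244.6 245.1 245.1 249.4 249.7 246.7 245.  245.  245.2 245.9 246.2]] [239.33 239.44 239.65 239.71 241.9  242.16 240.67 239.7  239.84 239.75
 240.1  240.29]
[[234.2 234.2 234.4 234.4 234.4 234.6 234.4 234.4 234.6 234.8 234.1 234.3]
 [244.4 244.8 245.3 245.4 249.4 249.4 246.8 244.9 245.  245.1 246.  246.3]] [239.31 239.52 239.87 239.86 241.91 242.03 240.6  239.69 239.8  239.93
 240.01 240.29]
[238.86 292.77]
[239.88 303.5 ]
[239.42 303.9 ]
[[132 131 133 134 133 134 135 138 115  80  53  72 123 134 131 136 133 131
  133 115  67  43  61  86 135 140 137 136]
 [134 135 134 134 134 138 141 117  64  67 119 127 136 137 136 134 135 136
  138 136 133 104  52  42  84 134 139 134]
 [133 132 134 133 134 137 115  63  71 122 137 137 134 134 134 137 134 135
  135 136 140 137 118  62  39  82 133 135]
 [134 133 133 134 137 127  73  70 123 137 136 136 138 138 141 144 142 140
  136 135 134 137 139 110  55  42  96 134]
 [134 134 135 136 141  98  50 117 135 134 136 140 134 102  85  70  72  90
  144 142 136 136 137 138  99  49 
[... 1766 characters left out ...]
133 132 131 132 132 132 137 133  96  42  52  73  87 114 119 119 111 107
   82  66  44  37  36  97 129 136 135 135]
 [134 134 133 134 133 134 134 138 134 113  69  39  41  59  60  60  56  56
   38  37  34  76 123 134 136 134 133 131]
 [131 134 132 134 132 133 134 134 135 135 131 111  90  63  59  40  31  52
   80  83 122 131 137 135 134 132 131 132]
 [132 131 133 131 130 132 132 132 132 134 134 133 131 128 129 129 128 130
  130 130 135 135 134 132 132 132 132 133]
 [133 133 132 133 133 132 132 132 132 131 132 134 134 135 134 135 134 134
  133 134 132 130 130 130 131 129 131 131]
 [134 134 134 133 134 135 134 133 133 133 133 132 131 131 132 131 132 132
  131 131 130 129 131 129 130 131 129 128]]
```

{"name": "servo_tool", "arguments": {"rows": [[25, [0, 0.3, 1.3], [0.1, 0, 0]], [25, [0, 0.3, 1.3], [0.2, 0, 0]], [25, [0, 0.3, 1.3], [0.26, 0, 0]], [25, [0, 0.3, 1.3], [0.26, 0, 0]], [25, [0, 0.3, 1.3], [0.26, 0, 0]]]}}

```text
time_s: 11.97
tool_pos: [0.5449, 0.2459, 0.2045]
tcp_rot: [1.168, 1.234, -1.17]
force: [0.1, 0.4, -1.2]
grip_width: 0.395
```

Run:
```python
from h import *
for k in range(3): cam('scene')
go([.545,.2457,.175])
```

```text
t 12.12 tcp [0.5449 0.2459 0.2045] jaw 3.08 q7 -0.85 F [-0.1 -0.1 -0.6] Mz [-0.02 -0.01 -0.01] grip mm 33.4
shift [29.5  0.1  0.2] turn [0.     0.0004 0.001 ]
```

{"name": "servo_tool", "arguments": {"rows": [[25, [10, 0, 0], [0, 0, 0]], [25, [18, 0, 0], [0, 0, 0]], [25, [24, 0, 0], [0, 0, 0]], [25, [29, 0, 0], [0, 0, 0]], [25, [33, 0, 0], [0, 0, 0]]]}}

```text
time_s: 12.53
tool_pos: [0.5446, 0.2458, 0.1703]
tcp_rot: [1.169, 1.234, -1.173]
force: [-0.2, -0.6, -1.6]
grip_width: 0.399
```

Run:
```python
from h import *
cam('scene'); go([.545,.2457,.15])
```

```text
t 12.58 tcp [0.5444 0.2457 0.1699] jaw 3.0 q7 -0.89 F [-0.3 -0.3 -2. ] Mz [-0.01  0.01  0.04] grip mm 33.9
shift [19.9  0.6 -0. ] turn [0.     0.001  0.0027]
```

Underside now at about 0.105, 7 mm below the spindle tip, with no contact force. I'll carry on down.

{"name": "servo_tool", "arguments": {"rows": [[25, [5, 0, 0], [0, 0, 0]], [25, [10, 0, 0], [0, 0, 0]], [25, [15, 0, 0], [0, 0, 0]], [25, [20, 0, 0], [0, 0, 0]], [25, [24, 0, 0], [0, 0, 0]]]}}

```text
time_s: 13.0
tool_pos: [0.5448, 0.2458, 0.1468]
tcp_rot: [1.17, 1.234, -1.172]
force: [-0.4, 0.4, -0.7]
grip_width: 0.398
```

Run:
```python
from h import *
cam('scene'); go([.545,.2457,.14])
```

```text
t 13.05 tcp [0.5445 0.2457 0.1462] jaw 2.99 q7 -0.91 F [-0.1  0.2 -1.9] Mz [-0.04  0.03 -0.  ] grip mm 33.7
shift [ 6.2  0.5 -0. ] turn [0.     0.001  0.0021]
```

{"name": "servo_tool", "arguments": {"rows": [[25, [2, 0, 0], [0, 0, 0]], [25, [4, 0, 0], [0, 0, 0]], [25, [6, 0, 0], [0, 0, 0]], [25, [7, 0, 0], [0, 0, 0]], [25, [7, 0, 0], [0, 0, 0]]]}}

```text
time_s: 13.47
tool_pos: [0.5453, 0.2468, 0.1416]
tcp_rot: [1.171, 1.233, -1.17]
force: [-1.3, -0.4, 8.3]
grip_width: 0.391
```

Run:
```python
from h import *
cam('scene'); go([.545,.2457,.14])
```

```text
t 13.52 tcp [0.5453 0.2467 0.1416] jaw 2.99 q7 -0.92 F [-1.3  0.7  9.2] Mz [-0.05  0.47  0.  ] grip mm 33.8
shift [ 1.6 -0.4  1. ] turn [ 0.     -0.0005 -0.0007]
```

{"name": "servo_tool", "arguments": {"rows": [[25, [0, 0, 0], [0.025, 0, 0]], [25, [0, 0, 0], [0.05, 0, 0]], [25, [0, 0, 0], [0.075, 0, 0]]]}}

```text
time_s: 13.77
tool_pos: [0.5456, 0.2464, 0.1415]
tcp_rot: [1.228, 1.197, -1.226]
force: [0.8, 0.4, 5.6]
grip_width: 0.395
```

{"name": "servo_tool", "arguments": {"rows": [[25, [0, 0, 0], [0.025, 0, 0]], [25, [0, 0, 0], [0.05, 0, 0]]]}}

```text
time_s: 13.93
tool_pos: [0.5458, 0.2462, 0.1413]
tcp_rot: [1.264, 1.172, -1.263]
force: [2.3, -1.0, 4.4]
grip_width: 0.391
```

Run:
```python
from h import *
go([.545,.2457,.14])
```

```text
t 13.93 tcp [0.5458 0.2462 0.1413] jaw -4.27 q7 -1.02 F [ 2.3 -1.   4.4] Mz [-0.27 -0.31  0.05] grip mm 33.2
shift [ 1.3 -0.7  0.5] turn [ 0.     -0.0002 -0.0011]
```

{"name": "servo_tool", "arguments": {"rows": [[25, [1, 0, 0], [0.03, 0, 0]], [25, [1, 0, 0], [0.06, 0, 0]]]}}

```text
time_s: 14.1
tool_pos: [0.5449, 0.246, 0.1396]
tcp_rot: [1.307, 1.142, -1.309]
force: [0.3, 0.1, -1.0]
grip_width: 0.398
```

{"name": "servo_tool", "arguments": {"rows": [[25, [0, 0, 0], [0.03, 0, 0]], [25, [0, 0, 0], [0.06, 0, 0]]]}}

```text
time_s: 14.27
tool_pos: [0.5445, 0.2458, 0.1391]
tcp_rot: [1.35, 1.111, -1.354]
force: [0.3, 1.1, -1.3]
grip_width: 0.396
```

{"name": "servo_tool", "arguments": {"rows": [[25, [0, 0, 0], [0.03, 0, 0]], [25, [0, 0, 0], [0.06, 0, 0]]]}}

```text
time_s: 14.43
tool_pos: [0.5447, 0.2458, 0.1392]
tcp_rot: [1.394, 1.078, -1.397]
force: [0.3, 0.2, -1.3]
grip_width: 0.394
```

Run:
```python
from h import *
go([.545,.2457,.14])
```

```text
t 14.43 tcp [0.5447 0.2458 0.1392] jaw -14.66 q7 -1.16 F [ 0.3  0.2 -1.3] Mz [ 0.08 -0.01  0.03] grip mm 33.5
shift [-0.8  0.3  0.1] turn [0.     0.001  0.0012]
```

{"name": "servo_tool", "arguments": {"rows": [[25, [3, 0, 0], [-0.03, 0, 0]], [25, [6, 0, 0], [-0.06, 0, 0]], [25, [9, 0, 0], [-0.06, 0, 0]], [25, [11, 0, 0], [-0.06, 0, 0]], [25, [11, 0, 0], [-0.06, 0, 0]]]}}

```text
time_s: 14.85
tool_pos: [0.5446, 0.2456, 0.1277]
tcp_rot: [1.348, 1.112, -1.352]
force: [0.1, 0.5, -0.9]
grip_width: 0.395
```

Run:
```python
from h import *
go([.545,.2457,.118])
```

```text
t 14.85 tcp [0.5446 0.2456 0.1277] jaw -11.06 q7 -1.12 F [ 0.1  0.5 -0.9] Mz [ 0.01 -0.05  0.04] grip mm 33.6
shift [ 9.7  0.4 -0.2] turn [0.     0.0013 0.0018]
```

{"name": "servo_tool", "arguments": {"rows": [[25, [2, 0, 0], [0, 0, 0]], [25, [4, 0, 0], [0, 0, 0]], [25, [6, 0, 0], [0, 0, 0]], [25, [8, 0, 0], [0, 0, 0]], [25, [8, 0, 0], [0, 0, 0]]]}}

```text
time_s: 15.27
tool_pos: [0.5449, 0.2459, 0.1205]
tcp_rot: [1.349, 1.112, -1.351]
force: [-0.7, -0.0, 4.7]
grip_width: 0.396
```

{"name": "servo_tool", "arguments": {"rows": [[25, [2, 0, 0], [0, 0, 0]], [25, [4, 0, 0], [0, 0, 0]], [25, [5, 0, 0], [0, 0, 0]], [25, [5, 0, 0], [0, 0, 0]], [25, [5, 0, 0], [0, 0, 0]]]}}

```text
time_s: 15.68
tool_pos: [0.5453, 0.2464, 0.1179]
tcp_rot: [1.351, 1.111, -1.349]
force: [-5.2, -4.1, 27.3]
grip_width: 0.395
```

Run:
```python
from h import *
cam('scene'); go([.545,.2457,.1175])
```

```text
t 15.73 tcp [0.5452 0.2464 0.1179] jaw -11.05 q7 -1.13 F [-5.4 -3.6 26.6] Mz [-0.69  1.37  0.01] grip mm 33.8
shift [ 0.4 -0.1  0.8] turn [ 0.     -0.0002 -0.0015]
```

{"name": "servo_tool", "arguments": {"rows": [[25, [-0.7, 0, 0], [0, 0, 0]], [25, [-0.7, 0, 0], [0, 0, 0]], [25, [-0.7, 0, 0], [0, 0, 0]], [25, [-0.7, 0, 0], [0, 0, 0]], [25, [-0.7, 0, 0], [0, 0, 0]]]}}

```text
time_s: 16.15
tool_pos: [0.5452, 0.2463, 0.118]
tcp_rot: [1.35, 1.111, -1.349]
force: [-4.7, -2.6, 20.3]
grip_width: 0.396
```

{"name": "servo_tool", "arguments": {"rows": [[25, [0, 0, 0], [0, 0, 0]], [25, [0, 0, 0], [0, 0, 0]], [25, [0, 0, 0], [0, 0, 0]], [25, [0, 0, 0], [0, 0, 0]], [25, [0, 0, 0], [0, 0, 0]]]}}

```text
time_s: 16.57
tool_pos: [0.5451, 0.2463, 0.118]
tcp_rot: [1.35, 1.111, -1.349]
force: [-3.5, -2.5, 20.4]
grip_width: 0.392
```

Run:
```python
from h import *
s=cam('scene'); go([.545,.2457,.1175])
tp=r.state()['tool_pos']
H=cv2.cvtColor(s['color'],cv2.COLOR_RGB2HSV); m=((H[...,0]>8)&(H[...,0]<28)&(H[...,1]>70)&(H[...,2]>60))
for h in(.046,.004): print(proj(s,[.545,.2457,.053+h]).round(1))
for y in range(285,335,2):
    i=np.where(m[y,190:290])[0]
    if len(i)>3: print(y,190+i[0],190+i[-1],end=' | ')
save('z.png',cv2.resize(s['color'][230:380,130:290],(640,600),interpolation=2))
```

```text
t 16.62 tcp [0.5451 0.2463 0.118 ] jaw -11.05 q7 -1.13 F [-3.2 -2.8 20.3] Mz [-0.57  1.08 -0.04] grip mm 33.7
shift [ 0.5 -0.   0.6] turn [-0.      0.0001 -0.0009]
[239.5 299.1]
[241.4 319.1]
285 249 252 | 287 228 258 | 289 222 262 | 291 220 264 | 293 217 266 | 295 214 266 | 297 213 267 | 299 212 267 | 301 212 267 | 303 211 267 | 305 212 265 | 307 212 264 | 309 213 264 | 311 214 266 | 313 216 267 | 315 217 268 | 317 216 268 | 319 215 268 | 321 214 268 | 323 214 268 | 325 214 267 | 327 215 266 | 329 215 264 | 331 217 262 | 333 219 259 |
```

View pics/z.png

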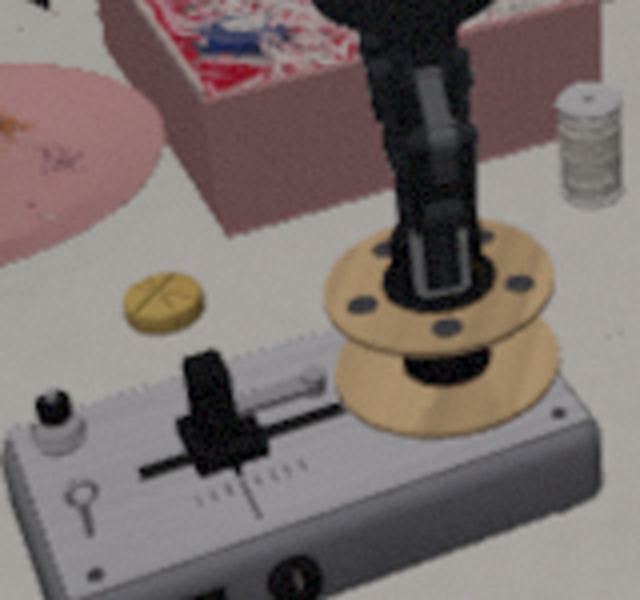

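Run:
```python
from h import *
print(r.hand_in()); go([.545,.2457,.1175])
```

```text
the job is handed in; nothing more can be done
None
the job is handed in; nothing more can be done
```

The winder is ready for its lock screw: the stop is set and the reel is meshed, fully home and still held pressed down. The job is handed in, at about 16.6 s on the robot's clock.

- **Stop:** I slid it outward about 22 mm first. In the picture its pointer is level with the long line to within about 1 mm. It still was after I let go of it and in the last picture.
- **Reel:** I took it by two flats of the hexagon head, with the jaws reading about 33.6 mm. It rode on the spline ends at the expected height, meshed on turning at about −8°, and slid down freely with almost no force.
- **Fully home:** The tool stopped at 118.0 mm against 117.5 mm expected, pressing down with a steady 20 N or so. The spring needs only about 8 N, so the plate is on its stop. The flange centres in the last picture were within 0.5 pixel sideways and about 1–2 pixels low of where a fully home reel should be.
- **Small disagreements:**
  - The spindle measured about 4 mm from where the winder's outline put it. I went by the spindle itself, and the reel slid on cleanly.
  - About 3–4 N of sideways force remains in the hold.
- **Spools and tin:** I never went near them. The tall white spool looks undisturbed in the last picture. I made no final check of the small spool or the tin.

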